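# Unpin and open the culture transport case

### The arm

A 6-joint arm with a two-finger parallel gripper is mounted at the origin on a cart in front of the work surface, level with it; the furniture and walls round the work are solid. World frame = base frame: x ahead of the robot, y to its left, z up, the work surface at z = 0. Lengths are in mm, angles in rad, forces in N, time in s.
With the tool pointing down it reaches from about 275 to 750 mm from the base axis. Payload 10.2 kg.
Tool frame: the origin (TCP) lies midway between the tips of the shut fingers; the grasp point (between the pads) lies 19 mm behind it; z points along the fingers, y is the line along which they close (so a half turn about z gives the same grasp; the last joint's range is limited). The gripper opens to 85 mm and grips with 20 to 120 N. Pads are 22 mm wide; open, the fingers measure 114 mm over their backs; the gripper's body (76 mm by 85 mm) begins 54 mm behind the grasp point. The pads swing forward as they close: fully open they stand 13 mm farther back than shut.
Start: joints at [-1.526, 0.313, 1.498, -0, 1.331, -0.223], TCP at [138.907, -506.296, 231.294] pointing down, gripper open.
Joint ranges: [-2.94, 2.94], [-0.97, 2.17], [0.19, 2.56], [-1.23, 4.37], [0.02, 3.11], [-2.88, 2.88]. Speed limits (rad/s): [2.39, 2.39, 3.01, 3.14, 3.14, 3.14].

### API

Orientations are given as a unit quaternion [w, x, y, z].
In Python, from rig import ctrl gives the robot as it stands.
- The arm moves only by the tool send_rows, never from a script. Its argument "targets" is a list of rows, each a list of 7 numbers: the closure, from -1 (fully open) to 1 (shut), so that 0 is half open, then the shift along the tool's x, y, z in m, then the turn, a rotation vector about the tool's x, y, z in rad. In form: [[claw, dx, dy, dz, ax, ay, az], ...]. A call has exactly 10 rows; each row shifts and turns the commanded pose from where the row before left it, along the tool's axes as they then stand; what a row does not reach is not made up. A row lasts 1/8 s, in which the tool goes at most 62.5 mm and 10.7 degrees, less where a joint would pass 70% of its speed; a pose out of reach is approached as far as the arm can. A call with a gripper value outside its range is refused whole. The fingers move at their own pace and stop on an object; "squeeze" is the grip in N (left out, the last holds). Time passes only in rows, so rows that do not move let the fingers close, or fill a call up. It gives the time, the measured TCP pose, the force, the opening and the grip force at its end, in the units of the state.
- ctrl.sense(): the state, without advancing time (a new reading comes with each control period).
- ctrl.capture(name): name is "scene" or "top"; returns a dict with "img" (384x512x3 uint8, red, green, blue), "camera_matrix" (3x3 intrinsics, pixels), "R" (3x3) and "t" (3): a world point X has camera coordinates R X + t. Camera axes: x right, y down, z forward; pixel columns grow to the right and rows downward; lengths in mm; the calibration is good to about 2 mm. A picture is of the moment at which its call begins. There is no depth.
- ctrl.finish_job(): hands the job in; it is judged then, once.
Trained networks look in a picture, given as the dict that the camera call returned (one of the last four; its "shot" number tells which), for a name from the list of things; names that differ only in an ending like _2 or _b are one class to them, and where a whole thing is asked for, a point or a joint stands for the part that bears it (a point fixed in the world has none). Each returns a list of dicts, best first, with "score" (0 to 1); they miss things now and then, are a little off and sometimes report something else, mostly with a low value. They report only what shows in the picture. A call takes as long as a camera call.
- ctrl.boxes_of(query, picture): "extent" ([left, top, width, height] in pixels, round what is visible of it).
- ctrl.landmark_of(query, picture): "point" ([column, row] in pixels: a listed point, or the origin of a listed thing).
The state is a dict: "time_s": time; "joints": joint angles; "dq": joint speeds; "tau": joint torques, N m; "eef_pos": TCP position; "ee_rot": TCP orientation; "force": force on the tool from outside, world axes, zero at the start; "wrist_torque": the same for the moment, N m; "grip_width": opening from 0.0 (shut) to 1.0 (fully open); "grip_force": force on a finger pad.
Only numpy, scipy, OpenCV 4.12 (cv2) and the standard library are available. Lean on these libraries where they do the work, as an engineer would, in place of code of your own. Each camera call takes 0.05 s, during which the arm holds its last target. There are 200 camera calls.

### The job

Open the blue transport case so that the cultures inside can be reached: draw the red-handled retaining pin sideways out of the hasp staple while the lid stays seated, and put the pin down wholly inside the metal tray. Then lift the lid off by its black handle and lay it flat, handle up, on the middle of the green mat. Lower both pieces into place rather than dropping them, and leave the other things on the bench where they are.

Things in the scene. Friction and masses are not known exactly. Their poses are not given: they have to be found in the camera images.
- case: Blue open-topped transport case, fixed, 110 (x) x 130 (y) x 75 mm high, walls 5 mm; origin at the centre of its underside, z up, -x its hasp side, facing the robot at yaw 0. Dishes and a vial are fixed inside, below the rim. In front a steel bracket (reaching 100 mm from the centre, top 64 mm up) carries the staple
- staple (a point): Middle of the staple's opening, in the case's frame at (-80, 0, 85.5) mm, axes of the case. Staple: upside-down U of 6 mm round steel, its legs 21 mm apart (centres) along x, crown 101.5 mm above the bench. It stands up through the slot in the lid's tab; the pin runs through it along the case's y, clearance 3 mm each side, 5.5 mm above
- pin_grip (a point): Centre of the pin's handle, a red upright paddle 12 (x) x 22 (y) x 46 (z) mm; pinch its x faces. Loose pin, 60 g, 106 mm long: a 9 x 9 mm shank runs from the paddle to the pin's -y; common flat underside 23 mm below this point. At the start the axes are the case's, this point about 47 mm to +y of the staple and 23 mm above the lid's top; drawing it 60 mm to the case's +y frees it
- pin_tip (a point): The far end of the pin's steel shank, on the shank's axis, 95 mm towards the pin's -y from pin_grip and 18.5 mm lower; axes of the pin
- lid_handle (a point): Centre of the lid's black handle bar: 14 (x) x 90 (y) x 14 (z) mm, 30 mm above the lid's top face, 44 mm above the lid's lowest face, 23 mm of free space under the bar between its end posts. Pinch the bar at its middle, across x. Axes of the lid, about those of the case while it is shut
- lid_center (a point): Middle of the lid's lowest face, below the handle. Loose lid, about 250 g: blue plate 114 x 134 x 6 mm, under it a lip 95 x 115 mm that reaches 8 mm down into the case (67 mm above the bench when seated), and a slotted steel tab, 40 mm wide, that reaches 104 mm to -x from the centre. Lift it straight up 35 mm to clear the staple
- tray: Shallow open aluminium tray, fixed, 95 (x) x 160 (y) x 20 mm high, wall and floor about 3 mm; origin at the centre of its underside
- mat_center (a point): Centre of the top face (3 mm above the bench) of a fixed thin green mat, 150 (x) x 160 (y) mm; axes of the mat. There is room for the lid with its tab pointing to the mat's -x. A tall microscope stands behind and to the right (x over 0.6 m, y under -0.08 m): draw the arm back before swinging past it
- marker: Bystander, to be left alone: capped black and white marker pen, 135 mm long, lying on the bench between tray and mat; origin at the centre of its underside
- timer: Bystander, to be left alone: white square bench timer, 66 x 64 x 20 mm, lying on the bench right of the mat; origin at the centre of its underside
- counter: Bystander, to be left alone: white round hand tally counter, 46 mm across, 21 mm high, lying on the bench left of the tray; origin at the centre of its underside

How it is judged (in metres and radians):
On the way, in this order (a step that is already met when the one before it is completed fails the run):
1. the pin is drawn clear of the staple while the lid stays seated on the case (distance between pin_grip and staple above 0.105 m and z of lid_center in the frame of case between 0.06 and 0.075 m), for 0.1 s.
2. the pin lies released and wholly inside the tray, the lid still on the case (x of pin_grip in the frame of tray between -0.047 and 0.047 m and y of pin_grip in the frame of tray between -0.08 and 0.08 m and z of each of pin_grip, pin_tip in the frame of tray below 0.045 m and x of pin_tip in the frame of tray between -0.047 and 0.047 m and y of pin_tip in the frame of tray between -0.08 and 0.08 m and contact force between the fingers and pin below 0.1 N and linear speed of pin below 0.03 m/s and z of lid_center in the frame of case between 0.06 and 0.075 m), for 0.2 s.
3. the lid is lifted free of the case (z of lid_center in the frame of case above 0.09 m), for 0.1 s.
At the end, for the whole second after the job is handed in: The pin lies released and at rest with both its ends within the tray's walls and below 45 mm; the lid lies released and at rest flat on the mat (lowest face under 10 mm above the bench, tilt under 0.08 rad, handle up), its centre within 50 mm of the mat's centre (x of pin_grip in the frame of tray between -0.047 and 0.047 m and y of pin_grip in the frame of tray between -0.08 and 0.08 m and z of each of pin_grip, pin_tip in the frame of tray below 0.045 m and x of pin_tip in the frame of tray between -0.047 and 0.047 m and y of pin_tip in the frame of tray between -0.08 and 0.08 m and contact force between the fingers and pin below 0.1 N and linear speed of pin below 0.03 m/s and horizontal distance between lid_center and mat_center below 0.05 m and height (world z) of lid_center below 0.01 m and angle between lid's own z axis and vertical below 0.08 rad and contact force between the fingers and lid below 0.1 N and linear speed of lid below 0.02 m/s); the robot touches nothing.
It fails at once if the pin is let go in the air, away from the staple (distance between pin_grip and staple above 0.115 m and height (world z) of pin_grip above 0.06 m and contact force between anything else and pin below 0.05 N).
It fails at once if the lid is let go in the air (height (world z) of lid_center above 0.03 m and horizontal distance between lid_center and case above 0.04 m and contact force between anything else and lid below 0.05 N).
It fails at once if a bystander is pushed more than 30 mm from its place (distance of any of marker, timer, counter from where it was at the start of the episode above 0.03 m).
It also fails if it takes over 58 s, if anything falls off the work surface, if the arm or the gripper's body presses on something with over 40 N, if the wrist force passes 120 N, or if a joint passes its speed limit or range.

## Working session

There is one attempt and no reset: what is moved stays moved. The work goes in short steps, Python scripts to look and compute and a tool call to move; the robot and the scene stay as the last step left them, time stands still between calls to the robot, and variables do not carry over. Pictures are saved under pics/ and viewed, at most 10 in all, crops included, and the job is handed in when it is done.

Besides the shell and the picture viewer there is one more tool, called after "Emit:" as name(argument=value, ...), one argument or row to a line, values as JSON. send_rows: Moves the arm, as the interface text tells. Its arguments: {"type":"object","properties":{"targets":{"type":"array"},"squeeze":{"type":"number"}},"required":["targets"]}

```bash
mkdir -p pics; ls; cat > h.py <<'E'
import numpy as np, cv2
from rig import ctrl
from scipy.spatial.transform import Rotation as R
def save(p,n): cv2.imwrite('pics/'+n+'.png',p['img'][:,:,::-1])
def ray(p,uv):
    K=np.array(p['camera_matrix']);Rm=np.array(p['R']);t=np.array(p['t'])
    d=Rm.T@np.linalg.inv(K)@np.array([uv[0],uv[1],1.]);return -Rm.T@t,d/np.linalg.norm(d)
def atz(p,uv,z):
    o,d=ray(p,uv);return o+d*(z-o[2])/d[2]
def tri(ps,uvs):
    A=np.zeros((3,3));b=np.zeros(3)
    for p,u in zip(ps,uvs):
        o,d=ray(p,u);M=np.eye(3)-np.outer(d,d);A+=M;b+=M@o
    x=np.linalg.solve(A,b);res=[np.linalg.norm((np.eye(3)-np.outer(d,d))@(x-o)) for o,d in [ray(p,u) for p,u in zip(ps,uvs)]]
    return x,max(res)
E
cat > a.py <<'E'
from h import *
s=ctrl.sense();print(s['eef_pos'],s['ee_rot'],s['time_s'])
a=ctrl.capture('scene');b=ctrl.capture('top');save(a,'s0');save(b,'t0')
for p in(a,b): print('cam',ray(p,(256,192)))
for q,z in [('case',0),('staple',85.5),('pin_grip',104),('pin_tip',85.5),('lid_handle',111),('lid_center',67),('tray',0),('mat_center',3),('marker',0),('timer',0),('counter',0)]:
    L=[ctrl.landmark_of(q,p) for p in(a,b)]
    for n,p,l in zip('st',(a,b),L):
        for e in l[:2]: print(q,n,round(e['score'],2),np.round(e['point'],1),'z',z,np.round(atz(p,e['point'],z),1))
    if L[0] and L[1]:
        x,r=tri((a,b),[l[0]['point'] for l in L]);print('   tri',np.round(x,1),round(r,1))
E
python3 a.py
```

```text
pics
[ 138.91540535 -506.02622988  230.73156835] [-6.42593001e-04  9.91049415e-01  1.33493966e-01  7.05597235e-05] 0.0
cam (array([-182.10842397,  767.8835642 ,  662.6211972 ]), array([ 0.59740433, -0.64439475, -0.47735048]))
cam (array([ 219.10141437,    9.86262338, 1495.38498078]), array([ 0.2084269 ,  0.01882603, -0.97785674]))
case s 0.7 [181.9 238.4] z 0 [614.2 166.4   0. ]
case t 0.49 [212.3 167.1] z 0 [616.9 181.6   0. ]
   tri [610.  176.6   8.5] 5.9
staple s 0.74 [208.9 216.4] z 85.5 [536.8 145.9  85.5]
staple t 0.44 [215.3 187.5] z 85.5 [530.8 160.   85.5]
   tri [526.8 157.5  95.4] 2.3
pin_grip s 0.71 [190.7 221.8] z 104 [524.9 207.6 104. ]
pin_grip t 0.43 [199.8 191.7] z 104 [513.  203.5 104. ]
   tri [516.9 207.2 105.8] 5.6
pin_tip s 0.57 [218.5 205.3] z 85.5 [557.8  97.1  85.5]
pin_tip t 0.53 [231.4 181.2] z 85.5 [551.4 112.2  85.5]
   tri [547.1 109.9  95.8] 2.4
lid_handle s 0.67 [173.2 201.6] z 111 [609.6 186.8 111. ]
lid_handle t 0.6 [213.  159.5] z 111 [611.  167.8 111. ]
   tri [618.5 173.2 100.4] 6.0
lid_center s 0.82 [175.4 215. ] z 67 [619.7 176.1  67. ]
lid_center t 0.74 [213.  164.1] z 67 [608.7 172.2  67. ]
lid_center t 0.37 [302.2 228.7] z 67 [ 413.9 -104.    67. ]
   tri [612.2 175.6  68.6] 5.1
tray s 0.94 [238.5 278.8] z 0 [409.7 180.    0. ]
tray t 0.73 [207.9 225.3] z 0 [427.5 187.3   0. ]
   tri [420.3 182.   -2.2] 9.2
mat_center s 0.59 [315.6 224.2] z 3 [ 422.3 -104.5    3. ]
mat_center t 0.78 [298.6 231.1] z 3 [414.8 -97.9   3. ]
   tri [415.2 -96.7   9.3] 1.4
marker s 0.55 [290.1 251.2] z 0 [396.  26.   0.]
marker t 0.61 [259.8 235.9] z 0 [397.5  23.3   0. ]
   tri [397.9  23.4  -2.2] 0.1
timer t 0.66 [356.8 243.6] z 0 [ 379.9 -280.1    0. ]
counter s 0.82 [193.6 318.6] z 0 [385.8 324.7   0. ]
counter s 0.47 [288.2 251. ] z 0 [399.7  28.4   0. ]
counter t 0.53 [163.3 240.6] z 0 [376.3 324.5   0. ]
   tri [378.6 326.    4.5] 3.6
```

```bash
python3 -c "
import cv2
a=cv2.imread('pics/s0.png')[150:340,140:400];b=cv2.imread('pics/t0.png')[130:280,140:380]
cv2.imwrite('pics/s0c.png',cv2.resize(a,None,fx=3,fy=3,interpolation=2));cv2.imwrite('pics/t0c.png',cv2.resize(b,None,fx=3.3,fy=3.3,interpolation=2))"
```

```text
(no output)
```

View pics/s0c.png

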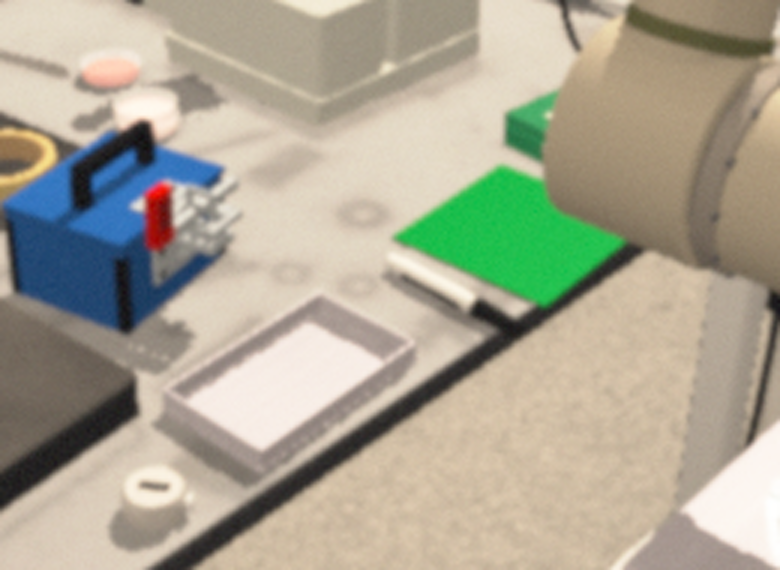

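View pics/t0c.png

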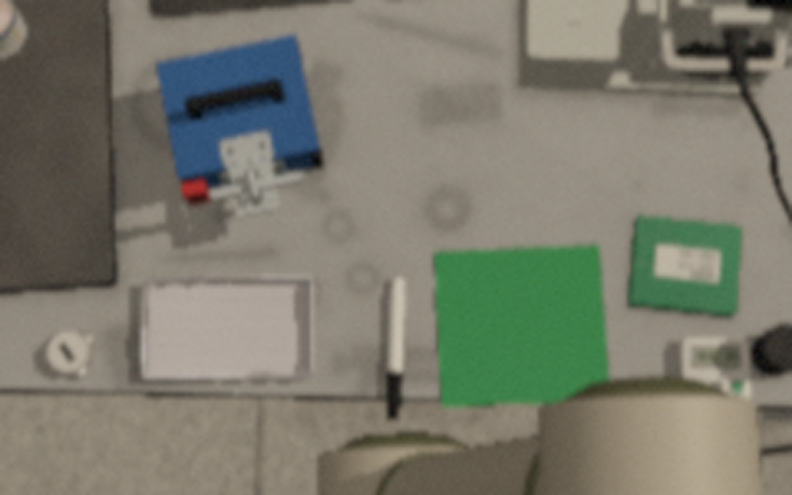

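Scene: case at crop (240,110), turned about +10°, with the red paddle at (195,190) in top and (158,215) in scene. The tray is at (225,328), the mat at (522,325) and the marker at (395,345). I'll fit poses from the corners.

```bash
cat > b.py <<'E'
from h import *
from scipy.optimize import least_squares
a=ctrl.capture('scene');b=ctrl.capture('top')
def proj(p,X):
    c=np.array(p['R'])@X+np.array(p['t']);q=np.array(p['camera_matrix'])@c;return q[:2]/q[2]
S=lambda u,v:(140+u/3,150+v/3); T=lambda u,v:(140+u/3.3,130+v/3.3)
def fit(n,hx,hy,z,obs,g):
    def f(q):
        r=[]
        for p,sx,sy,uv in obs:
            c,s=np.cos(q[2]),np.sin(q[2]);X=np.array([q[0]+c*sx*hx-s*sy*hy,q[1]+s*sx*hx+c*sy*hy,z])
            r+=list(proj(p,X)-uv)
        return np.array(r)
    o=least_squares(f,g,loss='soft_l1',x_scale=[10,10,.1]);print(n,np.round(o.x,3),np.round(f(o.x),1))
fit('lid',57,67,81,[(b,1,1,T(157,63)),(b,1,-1,T(298,37)),(b,-1,-1,T(320,150)),(b,-1,1,T(180,183)),(a,1,1,S(5,210)),(a,-1,-1,S(222,168)),(a,-1,1,S(122,248))],[612,175,.18])
fit('tray',47.5,80,20,[(b,1,1,T(140,281)),(b,1,-1,T(313,277)),(b,-1,-1,T(312,378)),(b,-1,1,T(139,382)),(a,1,1,S(165,393)),(a,1,-1,S(322,296)),(a,-1,-1,S(412,344)),(a,-1,1,S(262,460))],[420,182,0])
fit('mat',75,80,3,[(b,1,1,T(434,252)),(b,1,-1,T(598,245)),(b,-1,-1,T(608,400)),(b,-1,1,T(442,406)),(a,1,1,S(395,238)),(a,1,-1,S(502,166)),(a,-1,-1,S(625,243)),(a,-1,1,S(545,306))],[415,-97,0])
uv=[]
for p in(a,b):
    i=p['img'].astype(int);m=((i[:,:,0]>130)&(i[:,:,1]<70)&(i[:,:,2]<70)).astype(np.uint8)
    n,l,st,ce=cv2.connectedComponentsWithStats(m);k=1+np.argmax(st[1:,4]);print(st[k],ce[k]);uv.append(ce[k])
x,r=tri((a,b),uv);print('red',x,r)
for z in(104,120,127): print(z,atz(a,uv[0],z),atz(b,uv[1],z))
E
python3 b.py
```

```text
lid [6.08578e+02 1.73856e+02 2.35000e-01] [-0.5  0.8 -0.5 -0.2  0.2  0.6 -0.7 -0.2 -1.6 -2.4  1.9 -0.9  0.2 -0.7]
tray [4.08828e+02 1.83539e+02 3.90000e-02] [ 0.1  0.5 -1.   0.8 -0.5  0.7 -0.1  0.4 -1.1 -0.5 -1.1 -1.6  1.8 -0.4
  0.1 -2. ]
mat [ 4.21161e+02 -9.44030e+01  6.50000e-02] [-0.6  0.3  0.1  0.3  0.4  0.7 -0.8  1.2 -1.9 -0.9 -0.6 -1.4  8.  -7.6
 -0.3 -0.3]
[   0  281  114   90 5775] [ 49.47861472 323.71393939]
[495 236  11   9  64] [499.421875 239.671875]
red [242.34371322 164.82002176 584.25173616] 544.7780168851657
104 [450.62169375 560.62349373 104.        ] [ 389.05914368 -675.53155378  104.        ]
120 [432.49906981 566.55982616 120.        ] [ 387.10474306 -667.64997752  120.        ]
127 [424.57042184 569.15697159 127.        ] [ 386.24969279 -664.2017879   127.        ]
```

```bash
cat > c.py <<'E'
from h import *
a=ctrl.capture('scene');b=ctrl.capture('top')
uv=[]
for p,(u,v) in((a,(192,220)),(b,(199,188))):
    i=p['img'].astype(int)[v-22:v+22,u-22:u+22];w=((i[:,:,0]>110)&(i[:,:,1]<70)&(i[:,:,2]<70)).astype(np.uint8)
    n,l,st,ce=cv2.connectedComponentsWithStats(w);k=1+np.argmax(st[1:,4]);c=ce[k]+[u-22,v-22];print(st[k],c);uv.append(c)
x,r=tri(( a,b),uv);print('red',x,r)
for z in(104,110,127): print(z,atz(a,uv[0],z)[:2],atz(b,uv[1],z)[:2])
E
python3 c.py; sed -i "s/fit('mat/0 and fit('mat/;s/^uv=.*/raise SystemExit/" b.py
```

```text
[ 19  14   9  22 136] [192.21323529 222.88235294]
[18 19  8  5 32] [198.375 186.75 ]
red [526.07190105 206.71547994 101.2483458 ] 3.204214480902655
104 [519.30160458 208.20327155] [527.94172617 208.51604641]
110 [511.76794815 214.21464701] [526.60992951 207.65940317]
127 [490.42258828 231.24687748] [522.83650564 205.23224732]
```

```bash
cat > plan.py <<'E'
import sys; from h import *
# plan.py x y z yawdeg(tool y dir) N claw
x,y,z,yd,N,cl=map(float,sys.argv[1:7]);N=int(N)
s=ctrl.sense();q=np.array(s['ee_rot']);r=R.from_quat(q[[1,2,3,0]])
yv=np.array([np.cos(np.radians(yd)),np.sin(np.radians(yd)),0]);zv=np.array([0,0,-1.]);Rt=R.from_matrix(np.c_[np.cross(yv,zv),yv,zv])
rv=(r.inv()*Rt).as_rotvec();d=(np.array([x,y,z])-s['eef_pos'])/1000
print('t',s['time_s'],'pos',np.round(s['eef_pos'],1),'rv',np.round(rv,3))
rows=[];
for k in range(N):
    f=(r*R.from_rotvec(rv*k/N)).inv().apply(d/N)
    rows.append([cl]+[round(float(v),4) for v in f]+[round(float(v),4) for v in rv/N])
print(rows)
E
python3 plan.py 521 203 200 13.5 20 0
```

```text
t 1.4 pos [ 138.9 -506.3  231.3] rv [ 0.    -0.    -1.539]
[[0.0, 0.0278, -0.0291, 0.0016, 0.0, -0.0, -0.0769], [0.0, 0.03, -0.0269, 0.0016, 0.0, -0.0, -0.0769], [0.0, 0.0319, -0.0245, 0.0016, 0.0, -0.0, -0.0769], [0.0, 0.0337, -0.022, 0.0016, 0.0, -0.0, -0.0769], [0.0, 0.0353, -0.0194, 0.0016, 0.0, -0.0, -0.0769], [0.0, 0.0367, -0.0166, 0.0016, 0.0, -0.0, -0.0769], [0.0, 0.0379, -0.0137, 0.0016, 0.0, -0.0, -0.0769], [0.0, 0.0388, -0.0108, 0.0016, 0.0, -0.0, -0.0769], [0.0, 0.0395, -0.0077, 0.0016, 0.0, -0.0, -0.0769], [0.0, 0.04, -0.0047, 0.0016, 0.0, -0.0, -0.0769], [0.0, 0.0403, -0.0016, 0.0016, 0.0, -0.0, -0.0769], [0.0, 0.0403, 0.0015, 0.0016, 0.0, -0.0, -0.0769], [0.0, 0.04, 0.0046, 0.0016, 0.0, -0.0, -0.0769], [0.0, 0.0395, 0.0077, 0.0016, 0.0, -0.0, -0.0769], [0.0, 0.0388, 0.0107, 0.0016, 0.0, -0.0, -0.0769], [0.0, 0.0379, 0.0136, 0.0016, 0.0, -0.0, -0.0769], [0.0, 0.0367, 0.0165, 0.0016, 0.0, -0.0, -0.0769], [0.0, 0.0354, 0.0193, 0.0016, 0.0, -0.0, -0.0769], [0.0, 0.0338, 0.0219, 0.0016, 0.0, -0.0, -0.0769], [0.0, 0.032, 0.0245, 0.0016, 0.0, -0.0, -0.0769]]
```

Emit:
send_rows(
  targets=[
    [0,0.028,-0.029,0,0,0,-0.077],
    [0,0.03,-0.027,0,0,0,-0.077],
    [0,0.032,-0.0245,0,0,0,-0.077],
    [0,0.034,-0.022,0,0,0,-0.077],
    [0,0.035,-0.019,0,0,0,-0.077],
    [0,0.037,-0.0165,0,0,0,-0.077],
    [0,0.038,-0.014,0,0,0,-0.077],
    [0,0.039,-0.011,0,0,0,-0.077],
    [0,0.0395,-0.008,0,0,0,-0.077],
    [0,0.04,-0.005,0,0,0,-0.077],
  ],
)

```text
time_s: 2.65
eef_pos: [330.4, -149.8, 231.5]
ee_rot: [0.0, 0.868, 0.497, 0.0]
force: [-0.5, 0.1, -0.9]
grip_width: 0.498
grip_force: 0.0
```

Emit:
send_rows(
  targets=[
    [0,0.04,-0.0015,0,0,0,-0.077],
    [0,0.04,0.0015,0,0,0,-0.077],
    [0,0.04,0.0045,0,0,0,-0.077],
    [0,0.0395,0.0075,0,0,0,-0.077],
    [0,0.039,0.0105,0,0,0,-0.077],
    [0,0.038,0.0135,0,0,0,-0.077],
    [0,0.0365,0.0165,0,0,0,-0.077],
    [0,0.0355,0.019,0,0,0,-0.077],
    [0,0.034,0.022,0,0,0,-0.077],
    [0,0.032,0.0245,0,0,0,-0.077],
  ],
)

```text
time_s: 3.9
eef_pos: [520.2, 205.1, 231.3]
ee_rot: [0.0, 0.617, 0.787, 0.0]
force: [-0.2, -0.9, 0.4]
grip_width: 0.498
grip_force: 0.0
```

```bash
cat > c2.py <<'E'
from h import *
a=ctrl.capture('scene');b=ctrl.capture('top')
i=np.zeros((600,800,3),np.uint8)
A=cv2.resize(a['img'][150:270,140:250,::-1],None,fx=3.6,fy=3.6,interpolation=2);B=cv2.resize(b['img'][130:230,150:260,::-1],None,fx=3.6,fy=3.6,interpolation=2)
i[:A.shape[0],:A.shape[1]]=A;i[:B.shape[0],400:400+B.shape[1]]=B[:,:400];cv2.imwrite('pics/n1.png',i[:440])
for q in('pin_grip','pin_tip','lid_handle','lid_center'):
    for n,p in(('s',a),('t',b)):
        for e in ctrl.landmark_of(q,p)[:1]: print(q,n,round(e['score'],2),np.round(e['point'],1),[np.round(atz(p,e['point'],z)[:2]) for z in ({'pin_grip':104,'pin_tip':85.5,'lid_handle':111,'lid_center':67}[q],)])
E
python3 c2.py; python3 plan.py 521 203 200 13.5 5 0|head -1; python3 b.py|head -2
```

```text
pin_grip t 0.45 [198.4 188.9] [array([521., 208.])]
pin_tip s 0.52 [217.9 207.1] [array([553., 104.])]
pin_tip t 0.59 [228.6 183.1] [array([545., 120.])]
lid_handle s 0.86 [175.1 199.7] [array([613., 178.])]
lid_handle t 0.86 [210.4 160.9] [array([606., 175.])]
lid_center s 0.84 [175.  215.2] [array([620., 177.])]
lid_center t 0.95 [215.1 163.3] [array([611., 166.])]
t 4.4 pos [519.7 203.2 231.6] rv [0. 0. 0.]
lid [6.08578e+02 1.73856e+02 2.35000e-01] [-0.5  0.8 -0.5 -0.2  0.2  0.6 -0.7 -0.2 -1.6 -2.4  1.9 -0.9  0.2 -0.7]
tray [4.08828e+02 1.83539e+02 3.90000e-02] [ 0.1  0.5 -1.   0.8 -0.5  0.7 -0.1  0.4 -1.1 -0.5 -1.1 -1.6  1.8 -0.4
```

View pics/n1.png

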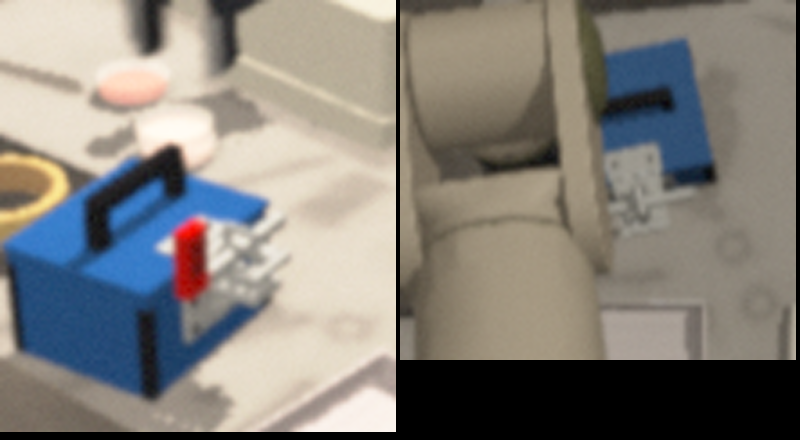

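Fingertips are at about (148,45) and (215,70) in the left panel, above the paddle at (190,260). I'll descend to just above the paddle and check from there.

Emit:
send_rows(
  targets=[
    [0,0,0,0.01,0,0,0],
    [0,0,0,0.02,0,0,0],
    [0,0,0,0.02,0,0,0],
    [0,0,0,0.02,0,0,0],
    [0,0,0,0.015,0,0,0],
    [0,0,0,0,0,0,0],
    [0,0,0,0,0,0,0],
    [0,0,0,0,0,0,0],
    [0,0,0,0,0,0,0],
    [0,0,0,0,0,0,0],
  ],
)

```text
time_s: 5.75
eef_pos: [519.8, 203.8, 146.5]
ee_rot: [0.0, 0.619, 0.786, 0.0]
force: [0.6, -0.1, 0.2]
grip_width: 0.495
grip_force: 0.0
```

```bash
cat > d.py <<'E'
from h import *
a=ctrl.capture('scene');s=ctrl.sense();print(s['eef_pos'])
def proj(p,X):
    c=np.array(p['R'])@X+np.array(p['t']);q=np.array(p['camera_matrix'])@c;return q[:2]/q[2]
sc=8;u0,v0=150,160
i=cv2.resize(a['img'][v0:v0+75,u0:u0+80,::-1],None,fx=sc,fy=sc,interpolation=2)
# predicted TCP axis and expected paddle box
c,n=np.cos(.235),np.sin(.235);g=np.array([519.9,200.9,104])
for dx in(-6,6):
  for dy in(-11,11):
    for dz in(-23,23):
      w=proj(a,g+[c*dx-n*dy,n*dx+c*dy,dz]);cv2.circle(i,tuple(int(k) for k in (w-[u0,v0])*sc),4,(0,255,0),-1)
w=proj(a,s['eef_pos']);cv2.circle(i,tuple(int(k) for k in (w-[u0,v0])*sc),5,(255,255,0),-1)
cv2.imwrite('pics/n2.png',i[:600,:640])
E
python3 d.py
```

```text
[519.79266357 203.82384486 146.46300288]
```

View pics/n2.png

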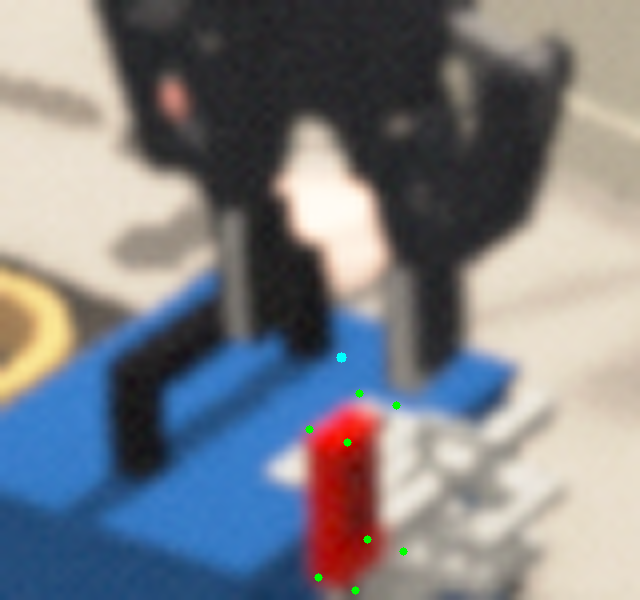

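The paddle sits at cols 308-382, about 2 mm to +x of the fitted box. The fingers straddle it. I'll go down with a 2 mm shift.

Emit:
send_rows(
  targets=[
    [0,0,0.002,0.01,0,0,0],
    [0,0,0,0.015,0,0,0],
    [0,0,0,0.015,0,0,0],
    [0,0,0,0.014,0,0,0],
    [0,0,0,0,0,0,0],
    [0,0,0,0,0,0,0],
    [0.3,0,0,0,0,0,0],
    [0.4,0,0,0,0,0,0],
    [0.5,0,0,0,0,0,0],
    [0.55,0,0,0,0,0,0],
  ],
  squeeze=25,
)

```text
time_s: 7.05
eef_pos: [521.7, 204.3, 92.4]
ee_rot: [0.0, 0.619, 0.786, 0.0]
force: [0.6, 0.4, 0.4]
grip_width: 0.223
grip_force: 0.0
```

Emit:
send_rows(
  targets=[
    [0.58,0,0,0,0,0,0],
    [0.61,0,0,0,0,0,0],
    [0.64,0,0,0,0,0,0],
    [0.67,0,0,0,0,0,0],
    [0.7,0,0,0,0,0,0],
    [0.73,0,0,0,0,0,0],
    [0.76,0,0,0,0,0,0],
    [0.79,0,0,0,0,0,0],
    [0.82,0,0,0,0,0,0],
    [0.85,0,0,0,0,0,0],
  ],
  squeeze=25,
)

```text
time_s: 8.3
eef_pos: [521.7, 204.3, 92.3]
ee_rot: [0.0, 0.619, 0.786, 0.0]
force: [-0.7, 0.5, 1.4]
grip_width: 0.141
grip_force: 27.2
```

Emit:
send_rows(
  targets=[
    [1,0,0,0,0,0,0],
    [1,0,0,-0.0025,0,0,0],
    [1,0.003,0,0,0,0,0],
    [1,0.006,0,0,0,0,0],
    [1,0.01,0,0,0,0,0],
    [1,0.01,0,0,0,0,0],
    [1,0.01,0,0,0,0,0],
    [1,0.01,0,0,0,0,0],
    [1,0,0,0,0,0,0],
    [1,0,0,0,0,0,0],
  ],
  squeeze=35,
)

```text
time_s: 9.55
eef_pos: [510.2, 251.8, 94.8]
ee_rot: [0.0, 0.619, 0.786, -0.0]
force: [0.0, 0.5, -1.6]
grip_width: 0.135
grip_force: 36.2
```

Emit:
send_rows(
  targets=[
    [1,0.006,0,0,0,0,0],
    [1,0.006,0,0,0,0,0],
    [1,0.006,0,0,0,0,0],
    [1,0.006,0,0,0,0,0],
    [1,0.005,0,0,0,0,0],
    [1,0,0,0,0,0,0],
    [1,0,0,0,0,0,0],
    [1,0,0,0,0,0,0],
    [1,0,0,0,0,0,0],
    [1,0,0,0,0,0,0],
  ],
)

```text
time_s: 10.8
eef_pos: [503.4, 280.0, 94.8]
ee_rot: [0.0, 0.619, 0.786, 0.0]
force: [0.1, -0.5, -1.0]
grip_width: 0.136
grip_force: 36.2
```

```bash
python3 - <<'E'
from h import *
a=ctrl.capture('scene');b=ctrl.capture('top');s=ctrl.sense();print(s['eef_pos'],s['force'])
def proj(p,X):
    c=np.array(p['R'])@X+np.array(p['t']);q=np.array(p['camera_matrix'])@c;return q[:2]/q[2]
for n,p in(('s',a),('t',b)):
    for q,z in(('pin_tip',85),('pin_grip',104),('staple',85.5)):
        for e in ctrl.landmark_of(q,p)[:1]:print(q,n,e['score'],e['point'],atz(p,e['point'],z))
cv2.imwrite('pics/n3.png',cv2.resize(np.hstack([a['img'][150:300,130:260],b['img'][130:280,140:270]])[:,:,::-1],None,fx=3,fy=3,interpolation=2))
E
```

```text
[503.38578328 280.05681862  94.8044097 ] [ 0.17524976 -0.26163237  0.15767849]
pin_tip s 0.7 [198.5, 222.2] [535.50200734 177.6945815   85.        ]
pin_grip s 0.49 [169.7, 239.7] [502.94677581 280.85736899 104.        ]
staple s 0.98 [207.8, 217.3] [535.70951733 150.19124589  85.5       ]
pin_tip t 0.42 [204.8, 185.3] [537.06072932 192.05858579  85.        ]
pin_grip t 0.38 [299.3, 229.4] [406.64364655 -92.63178517 104.        ]
staple t 0.77 [216.9, 185.6] [536.8091132  155.45167385  85.5       ]
```

View pics/n3.png

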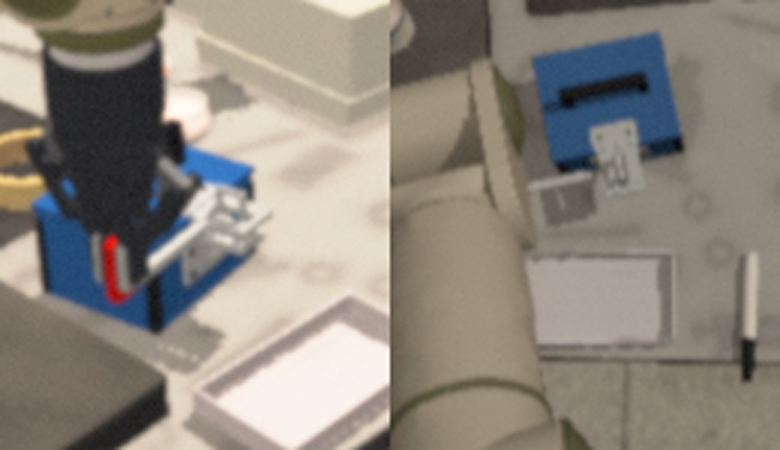

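The pin is out (tip at about (150,260), staple at (215,215) in the left panel), held level, and the lid is still seated. Now to the tray.

```bash
python3 plan.py 408 226 115 2.2 9 1
```

```text
t 11.2 pos [503.4 280.1  94.8] rv [0.    0.    0.199]
[[1.0, -0.0034, -0.0117, -0.0022, 0.0, 0.0, 0.0221], [1.0, -0.0036, -0.0116, -0.0022, 0.0, 0.0, 0.0221], [1.0, -0.0039, -0.0116, -0.0022, 0.0, 0.0, 0.0221], [1.0, -0.0041, -0.0115, -0.0022, 0.0, 0.0, 0.0221], [1.0, -0.0044, -0.0114, -0.0022, 0.0, 0.0, 0.0221], [1.0, -0.0046, -0.0113, -0.0022, 0.0, 0.0, 0.0221], [1.0, -0.0049, -0.0112, -0.0022, 0.0, 0.0, 0.0221], [1.0, -0.0051, -0.0111, -0.0022, 0.0, 0.0, 0.0221], [1.0, -0.0054, -0.0109, -0.0022, 0.0, 0.0, 0.0221]]
```

Emit:
send_rows(
  targets=[
    [1,0,0,-0.02,0,0,0],
    [1,-0.0035,-0.0115,0,0,0,0.022],
    [1,-0.0035,-0.0115,0,0,0,0.022],
    [1,-0.004,-0.0115,0,0,0,0.022],
    [1,-0.004,-0.0115,0,0,0,0.022],
    [1,-0.0045,-0.0115,0,0,0,0.022],
    [1,-0.0045,-0.0115,0,0,0,0.022],
    [1,-0.005,-0.011,0,0,0,0.022],
    [1,-0.005,-0.011,0,0,0,0.022],
    [1,-0.0055,-0.011,0,0,0,0.022],
  ],
)

```text
time_s: 12.45
eef_pos: [407.5, 225.4, 114.8]
ee_rot: [0.0, 0.694, 0.72, 0.0]
force: [0.1, 0.1, -1.0]
grip_width: 0.139
grip_force: 36.2
```

Emit:
send_rows(
  targets=[
    [1,0,0,0.01,0,0,0],
    [1,0,0,0.015,0,0,0],
    [1,0,0,0.015,0,0,0],
    [1,0,0,0.015,0,0,0],
    [1,0,0,0,0,0,0],
    [1,0,0,0,0,0,0],
    [1,0,0,0,0,0,0],
    [1,0,0,0,0,0,0],
    [1,0,0,0,0,0,0],
    [1,0,0,0,0,0,0],
  ],
)

```text
time_s: 13.7
eef_pos: [408.2, 225.8, 59.9]
ee_rot: [0.0, 0.693, 0.721, 0.0]
force: [0.0, 0.2, -0.3]
grip_width: 0.139
grip_force: 36.1
```

```bash
python3 - <<'E'
from h import *
a=ctrl.capture('scene');b=ctrl.capture('top');s=ctrl.sense();print(s['eef_pos'],s['force'],s['grip_width'])
def proj(p,X):
    c=np.array(p['R'])@X+np.array(p['t']);q=np.array(p['camera_matrix'])@c;return q[:2]/q[2]
for n,p in(('s',a),('t',b)):
    for q,z in(('pin_tip',52),('pin_grip',71),('tray',0)):
        for e in ctrl.landmark_of(q,p)[:1]:print(q,n,e['score'],e['point'],atz(p,e['point'],z))
i=a['img'][:,:,::-1].copy()
i=cv2.resize(i[200:340,150:320],None,fx=4,fy=4,interpolation=2)
cy,sy=np.cos(.039),np.sin(.039)
for z in(3,20):
  for dx in(-47.5,47.5):
    for dy in(-80,80):
      w=proj(a,np.array([408.8+cy*dx-sy*dy,183.5+sy*dx+cy*dy,z]));cv2.circle(i,tuple(int(k) for k in (w-[150,200])*4),3,(0,255,0),-1)
cv2.imwrite('pics/n4.png',i)
E
```

```text
[408.20305987 225.83866735  59.80740408] [ 0.77866304 -0.46627556  0.05859258] 0.13547851367488842
pin_tip s 0.47 [255.7, 243.9] [421.31915984 115.45305571  52.        ]
pin_grip s 0.3 [368.7, 209.3] [ 310.61493687 -155.28687965   71.        ]
tray s 0.81 [235.9, 278.4] [414.54236989 182.92369766   0.        ]
pin_tip t 0.44 [225.0, 226.6] [417.36124742 129.09880513  52.        ]
tray t 0.96 [210.9, 226.1] [425.134513  177.7891458   0.       ]
```

View pics/n4.png

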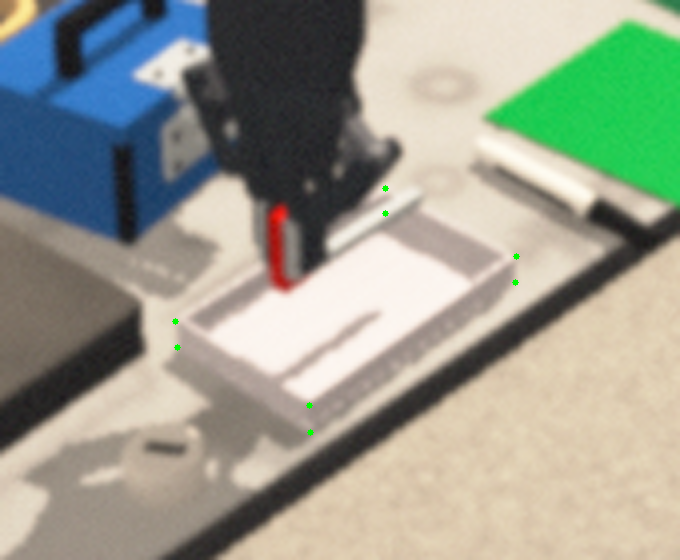

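Emit:
send_rows(
  targets=[
    [1,0.001,0.002,0.01,0,0,0],
    [1,0,0,0.012,0,0,0],
    [1,0,0,0.01,0,0,0],
    [1,0,0,0.006,0,0,0],
    [1,0,0,0.003,0,0,0],
    [1,0,0,0.001,0,0,0],
    [1,0,0,0.001,0,0,0],
    [1,0,0,0,0,0,0],
    [1,0,0,0,0,0,0],
    [1,0,0,0,0,0,0],
  ],
  squeeze=25,
)

```text
time_s: 15.35
eef_pos: [410.2, 226.9, 16.9]
ee_rot: [0.0, 0.693, 0.721, 0.0]
force: [0.4, 0.1, -1.0]
grip_width: 0.135
grip_force: 36.1
```

Emit:
send_rows(
  targets=[
    [1,0,0,0.0005,0,0,0],
    [1,0,0,0.0005,0,0,0],
    [1,0,0,0.0005,0,0,0],
    [1,0,0,0.0005,0,0,0],
    [1,0,0,0,0,0,0],
    [1,0,0,0,0,0,0],
    [1,0,0,0,0,0,0],
    [1,0,0,0,0,0,0],
    [1,0,0,0,0,0,0],
    [1,0,0,0,0,0,0],
  ],
)

```text
time_s: 16.6
eef_pos: [410.2, 226.9, 14.8]
ee_rot: [0.0, 0.693, 0.721, 0.0]
force: [-0.4, -0.8, -1.2]
grip_width: 0.133
grip_force: 36.1
```

Emit:
send_rows(
  targets=[
    [1,0,0,0.0005,0,0,0],
    [1,0,0,0.0005,0,0,0],
    [1,0,0,0.0005,0,0,0],
    [1,0,0,0.0005,0,0,0],
    [1,0,0,0,0,0,0],
    [1,0,0,0,0,0,0],
    [1,0,0,0,0,0,0],
    [1,0,0,0,0,0,0],
    [1,0,0,0,0,0,0],
    [1,0,0,0,0,0,0],
  ],
)

```text
time_s: 17.85
eef_pos: [410.3, 227.0, 14.3]
ee_rot: [0.0, 0.693, 0.721, 0.0]
force: [-7.4, -2.8, 23.3]
grip_width: 0.133
grip_force: 39.7
```

Emit:
send_rows(
  targets=[
    [1,0,0,-0.001,0,0,0],
    [1,0,0,0,0,0,0],
    [0.6,0,0,0,0,0,0],
    [0.5,0,0,0,0,0,0],
    [0.4,0,0,0,0,0,0],
    [0.3,0,0,0,0,0,0],
    [0.3,0,0,0,0,0,0],
    [0.3,0,0,-0.01,0,0,0],
    [0.3,0,0,-0.015,0,0,0],
    [0.3,0,0,-0.02,0,0,0],
  ],
)

```text
time_s: 19.1
eef_pos: [410.2, 226.9, 60.1]
ee_rot: [0.0, 0.693, 0.721, 0.0]
force: [-0.4, 0.6, 0.6]
grip_width: 0.352
grip_force: 0.0
```

Emit:
send_rows(
  targets=[
    [0.2,0,0,-0.03,0,0,0],
    [0.1,0,0,-0.03,0,0,0],
    [0,0,0,-0.03,0,0,0],
    [0,0,0,-0.03,0,0,0],
    [0,0,0,-0.03,0,0,0],
    [0,0,0,-0.02,0,0,0],
    [0,0,0,0,0,0,0],
    [0,0,0,0,0,0,0],
    [0,0,0,0,0,0,0],
    [0,0,0,0,0,0,0],
  ],
)

```text
time_s: 20.35
eef_pos: [410.0, 226.9, 228.3]
ee_rot: [-0.0, 0.693, 0.721, -0.0]
force: [-0.2, -0.3, -0.3]
grip_width: 0.503
grip_force: 0.0
```

```bash
python3 - <<'E'
from h import *
a=ctrl.capture('scene');b=ctrl.capture('top')
for n,p in(('s',a),('t',b)):
    for q,z in(('pin_tip',7),('pin_grip',26),('lid_handle',111),('lid_center',67),('marker',0),('counter',0)):
        for e in ctrl.landmark_of(q,p)[:1]:print(q,n,e['score'],e['point'],atz(p,e['point'],z))
cv2.imwrite('pics/n5.png',cv2.resize(np.hstack([a['img'][150:340,130:320],b['img'][120:310,140:330]])[:,:,::-1],None,fx=2.1,fy=2.1,interpolation=2))
E
python3 plan.py 609 174 180 13.5 10 -0.3
```

```text
pin_tip s 0.89 [252.1, 262.6] [421.95316295 125.46359459   7.        ]
pin_grip s 0.75 [223.8, 280.4] [404.07605858 227.53711001  26.        ]
lid_handle s 0.62 [174.5, 198.3] [619.50205357 175.19141733 111.        ]
lid_center s 0.57 [177.1, 213.2] [623.23578164 168.23871241  67.        ]
marker s 0.55 [291.9, 250.7] [394.33476444  21.52577193   0.        ]
counter s 0.76 [195.0, 317.9] [385.31039964 321.63953653   0.        ]
pin_tip t 0.53 [222.6, 226.0] [425.27233957 140.39898187   7.        ]
pin_grip t 0.42 [193.1, 229.2] [410.7373535  229.36810593  26.        ]
lid_handle t 0.63 [215.2, 186.2] [529.13279959 157.77784204 111.        ]
lid_center t 0.97 [214.9, 162.4] [614.26315874 166.54952602  67.        ]
marker t 0.63 [209.1, 160.0] [640.43212711 193.00089213   0.        ]
t 21.05 pos [410.2 226.9 228.8] rv [ 0.    -0.    -0.197]
[[-0.3, -0.0061, 0.0197, 0.0049, 0.0, -0.0, -0.0197], [-0.3, -0.0064, 0.0195, 0.0049, 0.0, -0.0, -0.0197], [-0.3, -0.0068, 0.0194, 0.0049, 0.0, -0.0, -0.0197], [-0.3, -0.0072, 0.0193, 0.0049, 0.0, -0.0, -0.0197], [-0.3, -0.0076, 0.0191, 0.0049, 0.0, -0.0, -0.0197], [-0.3, -0.008, 0.019, 0.0049, 0.0, -0.0, -0.0197], [-0.3, -0.0083, 0.0188, 0.0049, 0.0, -0.0, -0.0197], [-0.3, -0.0087, 0.0186, 0.0049, 0.0, -0.0, -0.0197], [-0.3, -0.0091, 0.0185, 0.0049, 0.0, -0.0, -0.0197], [-0.3, -0.0094, 0.0183, 0.0049, 0.0, -0.0, -0.0197]]
```

View pics/n5.png

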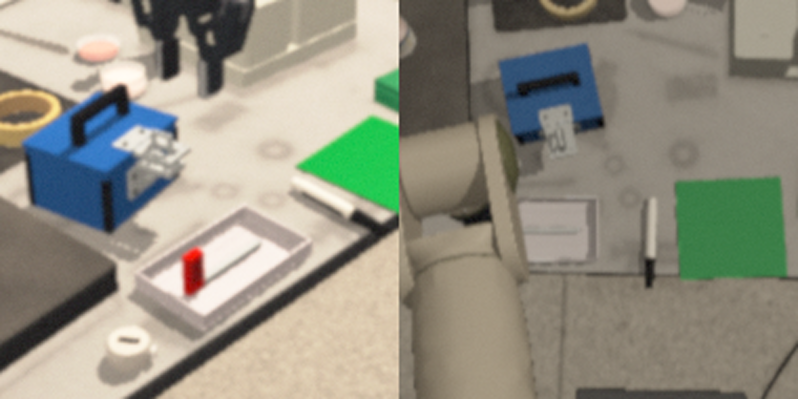

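The pin stands in the tray (paddle at (192,272) in the left panel), released and inside the walls. Now the lid.

Emit:
send_rows(
  targets=[
    [-0.3,-0.006,0.02,0.005,0,0,-0.02],
    [-0.3,-0.0065,0.0195,0.005,0,0,-0.02],
    [-0.3,-0.007,0.0195,0.005,0,0,-0.02],
    [-0.3,-0.007,0.0195,0.005,0,0,-0.02],
    [-0.3,-0.0075,0.0195,0.005,0,0,-0.02],
    [-0.3,-0.008,0.019,0.005,0,0,-0.02],
    [-0.3,-0.0085,0.019,0.005,0,0,-0.02],
    [-0.3,-0.0085,0.019,0.005,0,0,-0.02],
    [-0.3,-0.009,0.0185,0.005,0,0,-0.02],
    [-0.3,-0.0095,0.0185,0.005,0,0,-0.02],
  ],
)

```text
time_s: 22.3
eef_pos: [611.5, 174.5, 178.5]
ee_rot: [-0.0, 0.618, 0.787, -0.0]
force: [0.5, -0.3, -0.2]
grip_width: 0.647
grip_force: 0.0
```

Emit:
send_rows(
  targets=[
    [-0.3,0,0,0.015,0,0,0],
    [-0.3,0,0,0.02,0,0,0],
    [-0.3,0,0,0.007,0,0,0],
    [-0.3,0,0,0,0,0,0],
    [-0.3,0,0,0,0,0,0],
    [-0.3,0,0,0,0,0,0],
    [-0.3,0,0,0,0,0,0],
    [-0.3,0,0,0,0,0,0],
    [-0.3,0,0,0,0,0,0],
    [-0.3,0,0,0,0,0,0],
  ],
)

```text
time_s: 23.55
eef_pos: [610.9, 174.7, 136.8]
ee_rot: [-0.0, 0.618, 0.786, 0.0]
force: [0.8, 0.3, 0.4]
grip_width: 0.647
grip_force: 0.0
```

```bash
python3 - <<'E'
from h import *
a=ctrl.capture('scene');s=ctrl.sense();print(s['eef_pos'],s['time_s'])
def proj(p,X):
    c=np.array(p['R'])@X+np.array(p['t']);q=np.array(p['camera_matrix'])@c;return q[:2]/q[2]
u0,v0=130,150;sc=6
i=cv2.resize(a['img'][v0:v0+95,u0:u0+110,::-1],None,fx=sc,fy=sc,interpolation=2)
c,n=np.cos(.235),np.sin(.235);g=np.array([610.5,174.4,0])
def dot(x,y,z,col):
    w=proj(a,g+[c*x-n*y,n*x+c*y,z]);cv2.circle(i,tuple(int(k) for k in (w-[u0,v0])*sc),3,col,-1)
for x in(-7,7):
  for y in(-45,45):
    for z in(104,118): dot(x,y,z,(0,255,0))
for x in(-57,57):
  for y in(-67,67): dot(x,y,81,(0,255,255))
w=proj(a,s['eef_pos']);cv2.circle(i,tuple(int(k) for k in (w-[u0,v0])*sc),4,(255,255,0),-1)
cv2.imwrite('pics/n6.png',i)
E
```

```text
[610.84078326 174.66917852 136.80005969] 23.6
```

View pics/n6.png

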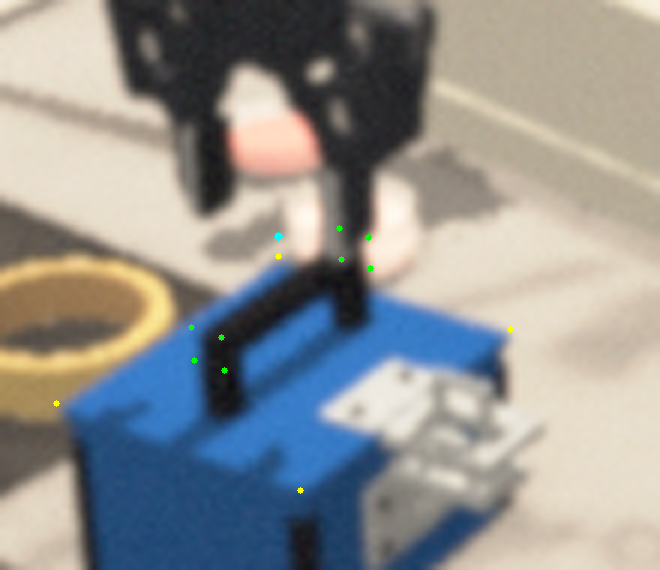

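The handle shows at cols 205-370, about 12 zoomed px right of the model, so it lies roughly 3 mm to -x/-y. I'll shift and descend.

Emit:
send_rows(
  targets=[
    [-0.3,-0.002,-0.003,0.005,0,0,0],
    [-0.3,0,0,0.012,0,0,0],
    [-0.3,0,0,0.012,0,0,0],
    [-0.3,0,0,0.01,0,0,0],
    [-0.3,0,0,0.005,0,0,0],
    [0,0,0,0,0,0,0],
    [0.3,0,0,0,0,0,0],
    [0.4,0,0,0,0,0,0],
    [0.45,0,0,0,0,0,0],
    [0.5,0,0,0,0,0,0],
  ],
  squeeze=20,
)

```text
time_s: 24.85
eef_pos: [608.4, 172.0, 92.9]
ee_rot: [0.0, 0.618, 0.786, 0.0]
force: [0.1, 0.8, 0.1]
grip_width: 0.249
grip_force: 0.0
```

Emit:
send_rows(
  targets=[
    [0.53,0,0,0,0,0,0],
    [0.56,0,0,0,0,0,0],
    [0.59,0,0,0,0,0,0],
    [0.62,0,0,0,0,0,0],
    [0.65,0,0,0,0,0,0],
    [0.68,0,0,0,0,0,0],
    [0.71,0,0,0,0,0,0],
    [0.74,0,0,0,0,0,0],
    [0.77,0,0,0,0,0,0],
    [0.8,0,0,0,0,0,0],
  ],
)

```text
time_s: 26.1
eef_pos: [609.3, 172.1, 93.3]
ee_rot: [0.001, 0.618, 0.786, 0.001]
force: [6.4, 1.6, 1.9]
grip_width: 0.162
grip_force: 22.0
```

Emit:
send_rows(
  targets=[
    [1,0,0.001,0,0,0,0],
    [1,0,0,0,0,0,0],
    [1,0,0,-0.002,0,0,0],
    [1,0,0,-0.004,0,0,0],
    [1,0,0,-0.004,0,0,0],
    [1,0,0,0,0,0,0],
    [1,0,0,0,0,0,0],
    [1,0,0,0,0,0,0],
    [1,0,0,0,0,0,0],
    [1,0,0,0,0,0,0],
  ],
  squeeze=60,
)

```text
time_s: 27.35
eef_pos: [609.3, 172.2, 102.7]
ee_rot: [-0.0, 0.618, 0.786, -0.0]
force: [-0.7, 0.1, -3.7]
grip_width: 0.148
grip_force: 61.4
```

Emit:
send_rows(
  targets=[
    [1,0,0,-0.006,0,0,0],
    [1,0,0,-0.012,0,0,0],
    [1,0,0,-0.012,0,0,0],
    [1,0,0,-0.012,0,0,0],
    [1,0,0,-0.012,0,0,0],
    [1,0,0,-0.008,0,0,0],
    [1,0,0,0,0,0,0],
    [1,0,0,0,0,0,0],
    [1,0,0,0,0,0,0],
    [1,0,0,0,0,0,0],
  ],
)

```text
time_s: 28.6
eef_pos: [609.3, 172.3, 164.5]
ee_rot: [-0.0, 0.618, 0.786, -0.0]
force: [0.7, 0.6, -3.4]
grip_width: 0.149
grip_force: 61.5
```

```bash
python3 - <<'E'
from h import *
from scipy.optimize import least_squares
a=ctrl.capture('scene');b=ctrl.capture('top');save(b,'t7')
for n,p in(('s',a),('t',b)):
    for e in ctrl.landmark_of('mat_center',p)[:1]:print(n,e['score'],atz(p,e['point'],3))
    i=p['img'].astype(int);m=((i[:,:,1]>i[:,:,0]+60)&(i[:,:,1]>i[:,:,2]+50)).astype(np.uint8)
    nn,l,st,ce=cv2.connectedComponentsWithStats(m);k=1+np.argmax(st[1:,4]);cs,_=cv2.findContours((l==k).astype(np.uint8),0,2)
    w=np.array([atz(p,q,3)[:2] for q in cs[0][:,0]],np.float32);print(st[k],cv2.minAreaRect(w),cv2.boundingRect(w))
E
python3 plan.py 460 130 164 3 6 1; sed -i 's/^s=.*/&\nif len(sys.argv)>7: s["eef_pos"]=np.array([460,130,164.]);s["ee_rot"]=[0,.69475,.71925,0]/' plan.py; python3 plan.py 420 -97 164 3 10 1 x
```

```text
s 0.91 [ 419.63285754 -101.85344402    3.        ]
[ 272  205   82   48 2096] ((419.20703125, -92.75172424316406), (150.0296173095703, 159.71958923339844), 3.6790027618408203) (340, -176, 159, 166)
t 0.86 [415.82894298 -99.47238764   3.        ]
[ 273  206   51   46 2165] ((423.3980407714844, -94.37860870361328), (141.75181579589844, 152.55274963378906), 3.600738286972046) (351, -175, 146, 159)
t 28.8 pos [609.4 172.3 164.7] rv [-0.    -0.     0.187]
[[1.0, -0.001, -0.0259, 0.0001, -0.0, -0.0, 0.0311], [1.0, -0.0018, -0.0258, 0.0001, -0.0, -0.0, 0.0311], [1.0, -0.0026, -0.0257, 0.0001, -0.0, -0.0, 0.0311], [1.0, -0.0034, -0.0257, 0.0001, -0.0, -0.0, 0.0311], [1.0, -0.0042, -0.0255, 0.0001, -0.0, -0.0, 0.0311], [1.0, -0.0049, -0.0254, 0.0001, -0.0, -0.0, 0.0311]]
t 28.8 pos [460. 130. 164.] rv [-0.    -0.     0.187]
[[1.0, -0.0211, -0.0093, 0.0, -0.0, -0.0, 0.0187], [1.0, -0.0213, -0.0089, 0.0, -0.0, -0.0, 0.0187], [1.0, -0.0214, -0.0085, 0.0, -0.0, -0.0, 0.0187], [1.0, -0.0216, -0.0081, 0.0, -0.0, -0.0, 0.0187], [1.0, -0.0217, -0.0077, 0.0, -0.0, -0.0, 0.0187], [1.0, -0.0219, -0.0073, 0.0, -0.0, -0.0, 0.0187], [1.0, -0.022, -0.0068, 0.0, -0.0, -0.0, 0.0187], [1.0, -0.0221, -0.0064, -0.0, -0.0, -0.0, 0.0187], [1.0, -0.0223, -0.006, -0.0, -0.0, -0.0, 0.0187], [1.0, -0.0224, -0.0056, -0.0, -0.0, -0.0, 0.0187]]
```

Emit:
send_rows(
  targets=[
    [1,0,-0.01,0,0,0,0.02],
    [1,-0.001,-0.02,0,0,0,0.02],
    [1,-0.002,-0.022,0,0,0,0.02],
    [1,-0.003,-0.023,0,0,0,0.02],
    [1,-0.003,-0.023,0,0,0,0.02],
    [1,-0.004,-0.023,0,0,0,0.02],
    [1,-0.004,-0.02,0,0,0,0.02],
    [1,-0.003,-0.01,0,0,0,0.02],
    [1,0,0,0,0,0,0.02],
    [1,0,0,0,0,0,0.005],
  ],
)

```text
time_s: 30.05
eef_pos: [464.1, 127.2, 164.9]
ee_rot: [0.0, 0.688, 0.726, 0.0]
force: [-0.2, -0.4, -3.1]
grip_width: 0.153
grip_force: 61.4
```

```bash
python3 plan.py 421 -95 164 3.5 10 1
```

```text
t 30.05 pos [464.1 127.2 164.9] rv [ 0.001 -0.    -0.008]
[[1.0, -0.022, -0.0055, 0.0001, 0.0001, -0.0, -0.0008], [1.0, -0.022, -0.0055, 0.0001, 0.0001, -0.0, -0.0008], [1.0, -0.022, -0.0055, 0.0001, 0.0001, -0.0, -0.0008], [1.0, -0.0219, -0.0055, 0.0001, 0.0001, -0.0, -0.0008], [1.0, -0.0219, -0.0056, 0.0001, 0.0001, -0.0, -0.0008], [1.0, -0.0219, -0.0056, 0.0001, 0.0001, -0.0, -0.0008], [1.0, -0.0219, -0.0056, 0.0001, 0.0001, -0.0, -0.0008], [1.0, -0.0219, -0.0056, 0.0001, 0.0001, -0.0, -0.0008], [1.0, -0.0219, -0.0056, 0.0001, 0.0001, -0.0, -0.0008], [1.0, -0.0219, -0.0056, 0.0001, 0.0001, -0.0, -0.0008]]
```

Emit:
send_rows(
  targets=[
    [1,-0.01,-0.0025,0,0,0,0],
    [1,-0.022,-0.0055,0,0,0,0],
    [1,-0.026,-0.0065,0,0,0,0],
    [1,-0.028,-0.007,0,0,0,0],
    [1,-0.029,-0.0075,0,0,0,0],
    [1,-0.029,-0.0075,0,0,0,0],
    [1,-0.028,-0.007,0,0,0,0],
    [1,-0.022,-0.0055,0,0,0,0],
    [1,-0.017,-0.0045,0,0,0,0],
    [1,-0.008,-0.002,0,0,0,0],
  ],
)

```text
time_s: 31.3
eef_pos: [419.8, -95.6, 164.8]
ee_rot: [0.0, 0.688, 0.726, -0.0]
force: [-0.4, 0.2, -3.2]
grip_width: 0.155
grip_force: 61.4
```

Emit:
send_rows(
  targets=[
    [1,0,0,0.01,0,0,0],
    [1,0,0,0.018,0,0,0],
    [1,0,0,0.02,0,0,0],
    [1,0,0,0.02,0,0,0],
    [1,0,0,0.02,0,0,0],
    [1,0,0,0.014,0,0,0],
    [1,0,0,0,0,0,0],
    [1,0,0,0,0,0,0],
    [1,0,0,0,0,0,0],
    [1,0,0,0,0,0,0],
  ],
)

```text
time_s: 32.55
eef_pos: [420.2, -94.6, 63.1]
ee_rot: [0.0, 0.688, 0.726, 0.0]
force: [-0.1, 0.1, -3.7]
grip_width: 0.147
grip_force: 61.4
```

```bash
python3 - <<'E'
from h import *
a=ctrl.capture('scene');b=ctrl.capture('top');print(ctrl.sense()['eef_pos'])
for n,p in(('s',a),('t',b)):
    for e in ctrl.landmark_of('lid_center',p)[:1]:print(n,e['score'],atz(p,e['point'],37))
    for e in ctrl.landmark_of('marker',p)[:1]:print('mk',n,e['score'],atz(p,e['point'],0))
cv2.imwrite('pics/n7.png',cv2.resize(np.hstack([a['img'][130:300,210:400],b['img'][170:340,210:400]])[:,:,::-1],None,fx=2.1,fy=2.1,interpolation=2))
E
```

```text
[420.09467119 -94.57955456  63.01307524]
s 0.97 [422.90391765 -86.52640272  37.        ]
mk s 0.84 [395.20384685  38.3291501    0.        ]
mk t 0.59 [553.18354668 176.64671932   0.        ]
```

View pics/n7.png

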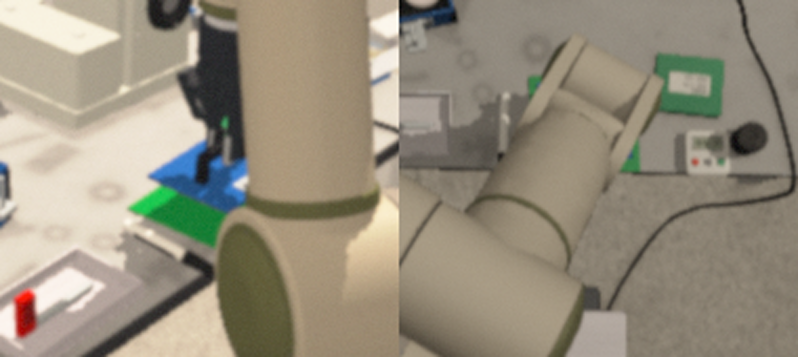

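The lid hangs level over the mat (left panel (190,175)), with the marker untouched. Lowering.

Emit:
send_rows(
  targets=[
    [1,0,0,0.006,0,0,0],
    [1,0,0,0.01,0,0,0],
    [1,0,0,0.009,0,0,0],
    [1,0,0,0.004,0,0,0],
    [1,0,0,0.002,0,0,0],
    [1,0,0,0.001,0,0,0],
    [1,0,0,0,0,0,0],
    [1,0,0,0,0,0,0],
    [1,0,0,0,0,0,0],
    [1,0,0,0,0,0,0],
  ],
)

```text
time_s: 34.1
eef_pos: [420.0, -94.6, 30.9]
ee_rot: [0.0, 0.688, 0.726, 0.0]
force: [-0.6, -0.2, -3.0]
grip_width: 0.152
grip_force: 61.3
```

Emit:
send_rows(
  targets=[
    [1,0,0,0.0005,0,0,0],
    [1,0,0,0.0005,0,0,0],
    [1,0,0,0.0005,0,0,0],
    [1,0,0,0,0,0,0],
    [1,0,0,0,0,0,0],
    [1,0,0,0,0,0,0],
    [1,0,0,0,0,0,0],
    [1,0,0,0,0,0,0],
    [1,0,0,0,0,0,0],
    [1,0,0,0,0,0,0],
  ],
)

```text
time_s: 35.35
eef_pos: [420.0, -94.5, 29.3]
ee_rot: [0.0, 0.688, 0.726, 0.0]
force: [0.5, -0.1, -3.1]
grip_width: 0.152
grip_force: 61.4
```

Emit:
send_rows(
  targets=[
    [1,0,0,0.0005,0,0,0],
    [1,0,0,0.0005,0,0,0],
    [1,0,0,0,0,0,0],
    [1,0,0,0,0,0,0],
    [1,0,0,0,0,0,0],
    [1,0,0,0,0,0,0],
    [1,0,0,0,0,0,0],
    [1,0,0,0,0,0,0],
    [1,0,0,0,0,0,0],
    [1,0,0,0,0,0,0],
  ],
)

```text
time_s: 36.6
eef_pos: [420.1, -94.5, 29.2]
ee_rot: [0.0, 0.688, 0.726, -0.0]
force: [-4.7, 2.0, 13.6]
grip_width: 0.148
grip_force: 63.7
```

Contact at 13.6 N. Ease off, open, and withdraw straight up.

Emit:
send_rows(
  targets=[
    [1,0,0,-0.0005,0,0,0],
    [0.6,0,0,0,0,0,0],
    [0.4,0,0,0,0,0,0],
    [0.2,0,0,0,0,0,0],
    [0.1,0,0,0,0,0,0],
    [0,0,0,0,0,0,0],
    [0,0,0,0,0,0,0],
    [0,0,0,-0.01,0,0,0],
    [0,0,0,-0.02,0,0,0],
    [0,0,0,-0.02,0,0,0],
  ],
)

```text
time_s: 37.85
eef_pos: [420.0, -94.6, 80.0]
ee_rot: [0.0, 0.688, 0.726, 0.0]
force: [0.9, 0.5, 1.1]
grip_width: 0.498
grip_force: 0.0
```

Emit:
send_rows(
  targets=[
    [0,0,0,-0.03,0,0,0],
    [0,0,0,-0.03,0,0,0],
    [0,0,0,-0.03,0,0,0],
    [0,0,0,-0.03,0,0,0],
    [0,0,0,-0.03,0,0,0],
    [0,0,0,0,0,0,0],
    [0,0,0,0,0,0,0],
    [0,0,0,0,0,0,0],
    [0,0,0,0,0,0,0],
    [0,0,0,0,0,0,0],
  ],
)

```text
time_s: 39.1
eef_pos: [419.9, -94.5, 228.5]
ee_rot: [-0.0, 0.688, 0.726, -0.0]
force: [0.5, 0.2, 0.1]
grip_width: 0.501
grip_force: 0.0
```

```bash
python3 - <<'E'
from h import *
a=ctrl.capture('scene');b=ctrl.capture('top');s=ctrl.sense();print(s['eef_pos'],s['force'],s['grip_width'])
for q,z in(('lid_center',3),('lid_handle',47),('pin_tip',7),('pin_grip',26),('marker',0)):
  for n,p in(('s',a),('t',b)):
    for e in ctrl.landmark_of(q,p)[:1]:print(q,n,e['score'],atz(p,e['point'],z))
cv2.imwrite('pics/n8.png',cv2.resize(np.hstack([a['img'][130:340,180:400],b['img'][130:340,160:300]])[:,:,::-1],None,fx=2.1,fy=2.1,interpolation=2))
E
```

```text
[419.95613553 -94.52077202 228.65298034] [ 0.22293563 -0.20115627  0.53670422] 0.49812513481991233
lid_center s 0.88 [ 432.27189752 -101.21820184    3.        ]
lid_center t 0.7 [418.93472665 -97.2585226    3.        ]
lid_handle s 0.97 [ 424.09077125 -103.35227243   47.        ]
lid_handle t 0.48 [414.86063968 -93.17538238  47.        ]
pin_tip s 0.62 [422.26700355 125.7710605    7.        ]
pin_tip t 0.43 [420.92108221 137.41339812   7.        ]
pin_grip s 0.85 [407.33345254 234.73816937  26.        ]
pin_grip t 0.61 [404.81271036 230.60826796  26.        ]
marker s 0.81 [393.4853306   30.07798935   0.        ]
marker t 0.44 [397.90653281  19.55708969   0.        ]
```

View pics/n8.png

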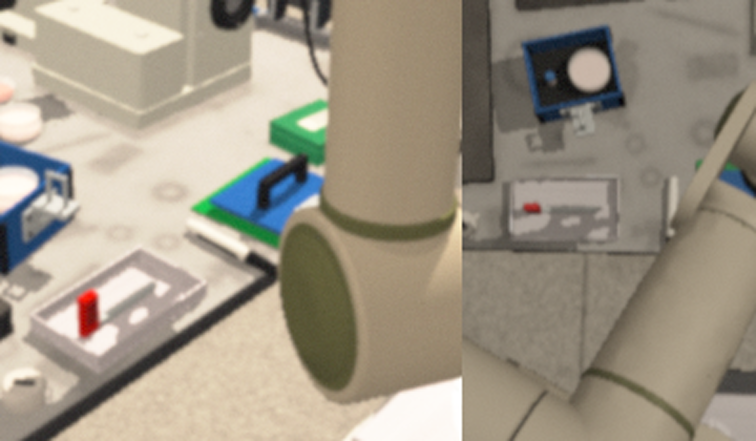

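The lid lies flat on the mat, handle up at (283,180). The pin stands in the tray at (90,315), the case is open, and the marker is in place. Handing in.

```bash
python3 -c "
from rig import ctrl
print(ctrl.finish_job())"
```

```text
the job is handed in; nothing more can be done
None
```

I handed the job in at about 39 s: by the last camera check the pin lies released inside the tray and the lid lies flat, handle up, on the mat about 10 mm or less from its centre, with no sign that the bystanders moved; no verdict was returned.

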